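# Flag the mixer with the worn spring

### The job

One of the three mini mixers on the blue mat has a worn spring: with the fingertips, gently press the black rubber cups a few millimetres down, one after another from the robot's left to its right, to find the one that gives most easily. Then push the yellow service tag of that same mixer all the way down so that it stays, leave the other two tags up, and move clear. Grasp and lift nothing, and leave the things around the mixers where they stand.

Things in the scene. Friction and masses are not known exactly. Their poses are not given: they have to be found in the camera images.
- mat: fixed flat blue mat, 210 (x) x 540 (y) x 6 mm, on which the three mixers stand in a row along its y axis, about 165 mm apart; origin at the centre of its underside; its +y points to the robot's left (yaw within 0.2 rad)
- mixer_left: the left mini mixer as the robot sees the row, held to the mat by suction feet: white and grey box 140 (x) x 96 (y) x 70 mm tall (flat top deck at 70); origin at the centre of its underside; yaw within about 0.15 rad of the mat's. On the deck: the black round rubber cup 28 mm towards -x of the centre, the yellow tag 40 mm towards +x. The three look alike; only the springs inside differ, and which mixer has the worn one varies
- cup_left_top (a point): top centre of the black rubber cup (44 mm across) of mixer_left, 34 mm above its deck when up; moves down with it
- cup_left (a joint): how far the cup of mixer_left is pressed down, m: 0 up (at rest), 0.014 bottomed; its spring needs about 1 N to start and returns it when let go. The worn spring is about 0.45 N/mm, the two sound ones 1.3 and 1.8 N/mm
- tag_left_top (a point): top centre of the yellow service tag of mixer_left, an upright block 14 (x) x 34 (y) mm whose top stands 22 mm above the deck when up and 6 mm when fully down; moves with it
- tag_left (a joint): how far the tag of mixer_left is pushed down, m: 0 up, 0.016 fully down (starts at 0 to 0.003). It slides with about 6 N of friction and stays where it is left; over its last 8 mm it also presses the mixer's spring, so that the cup sinks with it by up to 8 mm (some 11 N in all at the bottom on the worn mixer, 18 to 22 N on a sound one). Fully down it stays down on the worn mixer; on a sound one it rises again by some 4 mm when let go
- mixer_middle: the middle mini mixer as the robot sees the row, held to the mat by suction feet: white and grey box 140 (x) x 96 (y) x 70 mm tall (flat top deck at 70); origin at the centre of its underside; yaw within about 0.15 rad of the mat's. On the deck: the black round rubber cup 28 mm towards -x of the centre, the yellow tag 40 mm towards +x. The three look alike; only the springs inside differ, and which mixer has the worn one varies
- cup_middle_top (a point): top centre of the black rubber cup (44 mm across) of mixer_middle, 34 mm above its deck when up; moves down with it
- cup_middle (a joint): how far the cup of mixer_middle is pressed down, m: 0 up (at rest), 0.014 bottomed; its spring needs about 1 N to start and returns it when let go. The worn spring is about 0.45 N/mm, the two sound ones 1.3 and 1.8 N/mm
- tag_middle_top (a point): top centre of the yellow service tag of mixer_middle, an upright block 14 (x) x 34 (y) mm whose top stands 22 mm above the deck when up and 6 mm when fully down; moves with it
- tag_middle (a joint): how far the tag of mixer_middle is pushed down, m: 0 up, 0.016 fully down (starts at 0 to 0.003). It slides with about 6 N of friction and stays where it is left; over its last 8 mm it also presses the mixer's spring, so that the cup sinks with it by up to 8 mm (some 11 N in all at the bottom on the worn mixer, 18 to 22 N on a sound one). Fully down it stays down on the worn mixer; on a sound one it rises again by some 4 mm when let go
- mixer_right: the right mini mixer as the robot sees the row, held to the mat by suction feet: white and grey box 140 (x) x 96 (y) x 70 mm tall (flat top deck at 70); origin at the centre of its underside; yaw within about 0.15 rad of the mat's. On the deck: the black round rubber cup 28 mm towards -x of the centre, the yellow tag 40 mm towards +x. The three look alike; only the springs inside differ, and which mixer has the worn one varies
- cup_right_top (a point): top centre of the black rubber cup (44 mm across) of mixer_right, 34 mm above its deck when up; moves down with it
- cup_right (a joint): how far the cup of mixer_right is pressed down, m: 0 up (at rest), 0.014 bottomed; its spring needs about 1 N to start and returns it when let go. The worn spring is about 0.45 N/mm, the two sound ones 1.3 and 1.8 N/mm
- tag_right_top (a point): top centre of the yellow service tag of mixer_right, an upright block 14 (x) x 34 (y) mm whose top stands 22 mm above the deck when up and 6 mm when fully down; moves with it
- tag_right (a joint): how far the tag of mixer_right is pushed down, m: 0 up, 0.016 fully down (starts at 0 to 0.003). It slides with about 6 N of friction and stays where it is left; over its last 8 mm it also presses the mixer's spring, so that the cup sinks with it by up to 8 mm (some 11 N in all at the bottom on the worn mixer, 18 to 22 N on a sound one). Fully down it stays down on the worn mixer; on a sound one it rises again by some 4 mm when let go
- vial_1: bystander, loose: small capped glass vial, 22 mm across, 52 mm tall, between two mixers; origin at the centre of its underside
- vial_2: bystander, loose: small capped glass vial, 22 mm across, 52 mm tall, between two mixers; origin at the centre of its underside
- tipbox_green: bystander, loose: green pipette-tip box with clear lid, 85 x 125 x 69 mm, beyond the mat; origin at the centre of its underside
- tipbox_red: bystander, loose: red pipette-tip box with clear lid, 85 x 125 x 69 mm, beyond the mat; origin at the centre of its underside
- media_bottle: bystander, loose: clear bottle with blue cap, 72 mm across, 155 mm tall, left of the mat; origin at the centre of its underside
- amber_jar: bystander, loose: amber jar with black cap, 60 mm across, 110 mm tall, right of the mat; origin at the centre of its underside

How it is judged:
By the outcome, as a careful person would: the job done as asked, in the order asked, and still so for the second after the job is handed in, with the robot touching nothing.
It also fails if it takes over 54 s, if anything falls off the work surface, if the arm or the gripper's body presses on something with over 40 N, if the wrist force passes 120 N, or if a joint passes its speed limit or range.

### The arm

A 6-joint arm with a two-finger parallel gripper is mounted at the origin on the work surface. World frame = base frame: x ahead of the robot, y to its left, z up, the work surface at z = 0. Lengths are in m, angles in degrees, forces in N, time in s.
With the tool pointing down it reaches from about 0.25 to 0.725 m from the base axis. Payload 9.7 kg.
Tool frame: the origin (TCP) lies on the centre line of the jaws, within the pads' length; the fingertips stand 19 mm ahead of it and the grasp point (between the pads) is the TCP (bot.tcp_to_tips is the z of the fingertips in the tool frame, in m); z points along the fingers, y is the line along which they close (so a half turn about z gives the same grasp; the last joint's range is limited). The gripper opens to 85 mm and grips with 20 to 120 N. Pads are 22 mm wide; open, the fingers measure 114 mm over their backs; the gripper's body (76 mm by 85 mm) begins 54 mm behind the grasp point. The pads swing forward as they close: fully open they stand 13 mm farther back than shut.
Start: joints at [72.823, 4.979, 10.078, 95.1, 0, 90], TCP at [0.162, 0.525, 0.25] pointing down, gripper open.
Joint ranges: [-179.16, 179.16], [-48.56, 103.87], [-65.8, 70.77], [-126.05, 130.52], [-82.76, 87.17], [-180, 180]. Speed limits (degrees/s): [127.2, 127.2, 147.25, 180, 180, 180].

### API

Orientations are given as [roll, pitch, yaw] about the fixed x, y, z axes, in that order (R = Rz(yaw) Ry(pitch) Rx(roll)).
In Python, from workcell import bot gives the robot as it stands. The module is installed in compiled form; this text tells all that it offers.
- The arm moves only by the tool play_rows, never from a script. Its argument "increments" is a list of rows, each an object with "slide": the shift along the tool's x, y, z in mm, a list of three; "angular": the turn, a rotation vector about the tool's x, y, z in degrees, a list of three; "claw": the opening, from -1 (shut) to 1 (fully open). In form: [{"slide": [x, y, z], "angular": [rx, ry, rz], "claw": claw}, ...]. A call has 1 to 8 rows; each row shifts and turns the commanded pose from where the row before left it, along the tool's axes as they then stand; what a row does not reach is not made up. A row lasts 1/10 s, in which the tool goes at most 50 mm and 8.59 degrees, less where a joint would pass 70% of its speed; a pose out of reach is approached as far as the arm can. A call is refused whole if a number of a shift passes 50 or a number of a turn 8.59, either way. A call with a gripper value outside its range is refused whole. The fingers move at their own pace and stop on an object; "squeeze" is the grip in N (left out, the last holds). Time passes only in rows, so rows that do not move let the fingers close. It gives the time, the measured TCP pose, the force, the opening and the grip force at its end, in the units of the state.
- bot.get_obs(): the state, without advancing time (a new reading comes with each control period).
- bot.camera(name): name is "scene" or "top"; returns the picture (384x512x3 uint8, red, green, blue); there is no depth.
- bot.camera_info(name): a dict with "fovy" (degrees; the focal length in pixels is half the picture's height over the tangent of half this angle, whatever the lens; pixels are square), "cx", "cy" (the principal point, pixels), "R" (3x3) and "t" (3): a world point X has camera coordinates R X + t. Camera axes: x right, y down, z forward; pixel columns grow to the right and rows downward; lengths in m; the calibration is good to about 2 mm. A picture is of the moment at which its call begins. camera_info takes no time and is no camera call.
- bot.job_done(): hands the job in; it is judged then, once.
The state is a dict: "time": time; "q": joint angles; "qd": joint speeds; "joint_efforts": joint torques, N m; "ee_pos": TCP position; "tcp_rot": TCP orientation; "wrist_force": force on the tool from outside, world axes, zero at the start; "torque": the same for the moment, N m; "opening": finger opening in m; "grasp_force": force on a finger pad.
Only numpy, scipy, OpenCV 4.12 (cv2) and the standard library are available. Lean on these libraries where they do the work, as an engineer would, in place of code of your own. Each camera call takes 0.05 s, during which the arm holds its last target. There are 200 camera calls.

## Working session

There is one attempt and no reset: what is moved stays moved. The work goes in short steps, Python scripts to look and compute and a tool call to move; the robot and the scene stay as the last step left them, time stands still between calls to the robot, and variables do not carry over. Pictures are saved under pics/ and viewed, at most 10 in all, crops included, and the job is handed in when it is done.

Besides the shell and the picture viewer there is one more tool, called after "Call:" as a command line: name --argument value ..., lists and objects as JSON in quotes. play_rows: Moves the arm, as the interface text tells. Its arguments: {"type":"object","properties":{"increments":{"type":"array"},"squeeze":{"type":"number"}},"required":["increments"]}

```bash
mkdir -p pics
python3 - <<'E'
from workcell import bot
import cv2,numpy as np
for n in("scene","top"):
    im=bot.camera(n); cv2.imwrite(f"pics/{n}0.png",im[:,:,::-1]); i=bot.camera_info(n); print(n,i)
o=bot.get_obs(); print(o, bot.tcp_to_tips)
E
```

```text
scene {'fovy': 53.137930708413634, 'cx': 257.43733233536597, 'cy': 191.54398533035953, 'R': array([[-0.4746844 ,  0.88014669,  0.00406554],
       [ 0.55121374,  0.30087766, -0.77822622],
       [-0.68617646, -0.36717087, -0.62797088]]), 't': array([ 0.31417989, -0.26653632,  1.63482284])}
top {'fovy': 50.14948536819662, 'cx': 253.95142775352372, 'cy': 195.46818378435827, 'R': array([[-2.32957160e-02, -9.99728603e-01,  1.70875669e-04],
       [-9.96882164e-01,  2.32164987e-02, -7.54118376e-02],
       [ 7.53874039e-02, -1.92711566e-03, -9.97152459e-01]]), 't': array([-0.00368495,  0.62586371,  1.54098441])}
{'time': 0.1, 'q': array([ 7.28230732e+01,  5.00895472e+00,  1.00379281e+01,  9.51008940e+01,
       -1.08272446e-03,  9.00019187e+01]), 'qd': array([-0.04589248, -0.05270666,  0.1633891 ,  0.07623666, -0.06604299,
       -0.05334052]), 'joint_efforts': array([ 3.53278556e-04, -5.21564341e+01,  4.65652657e+01,  1.59964868e-02,
       -3.76401033e-05,  1.84282874e-05]), 'ee_pos': array([0.16237442, 0.52527874, 0.24963476]), 'tcp_rot': array([-1.79928079e+02,  1.08513211e-03,  1.62821156e+02]), 'wrist_force': array([ 0.09522606, -0.55808082, -0.44789177]), 'torque': array([-0.00826673, -0.02461684,  0.00145867]), 'grasp_force': 0.0, 'opening': 0.085424241527725} 0.019
```

View pics/top0.png

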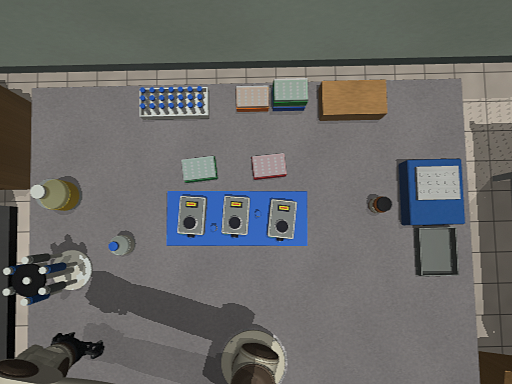

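View pics/scene0.png

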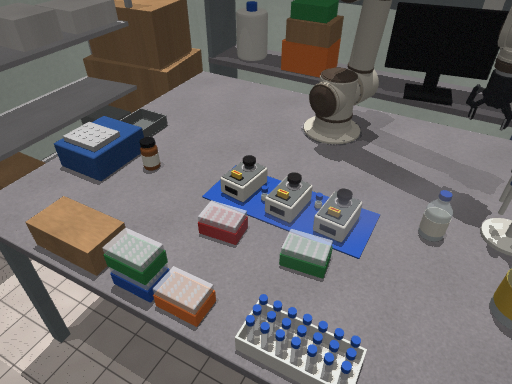

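Top view: three mixers, with yellow tags near (192,205), (236,205), (284,208) and black cups near (190,230), (235,231), (281,237). The scene view shows the same row with the left mixer nearest the bottle, and the vials are between the mixers.

```bash
cat > h.py <<'E'
import numpy as np,cv2
from workcell import bot
def ray(n,uv):
    i=bot.camera_info(n); f=192/np.tan(np.radians(i["fovy"]/2)); R,t=i["R"],i["t"]
    d=R.T@np.array([(uv[0]-i["cx"])/f,(uv[1]-i["cy"])/f,1]); return -R.T@t,d/np.linalg.norm(d)
def plane(n,uv,z):
    c,d=ray(n,uv); return c+d*(z-c[2])/d[2]
def tri(a,b):
    (c1,d1),(c2,d2)=ray("top",a),ray("scene",b)
    s=np.linalg.lstsq(np.stack([d1,-d2],1),c2-c1,rcond=None)[0]
    p,q=c1+d1*s[0],c2+d2*s[1]; return (p+q)/2,np.linalg.norm(p-q)
def blobs(m,lo,hi):
    n,l,s,c=cv2.connectedComponentsWithStats(m.astype(np.uint8)*255)
    return [(c[k],s[k]) for k in range(1,n) if lo<=s[k][4]<=hi]
E
python3 - <<'E'
from h import *
box={"top":(160,180,160,75),"scene":(195,145,195,115)}
for n in box:
    im=cv2.imread(f"pics/{n}0.png"); x,y,w,h=box[n]; c=im[y:y+h,x:x+w]
    hsv=cv2.cvtColor(c,cv2.COLOR_BGR2HSV); H,S,V=hsv[...,0],hsv[...,1],hsv[...,2]
    ye=(H>12)&(H<35)&(S>120)&(V>110); bl=(V<60)
    print(n)
    for nm,m,lo,hi in(("y",ye,5,200),("k",bl,12,400)):
        for ce,s in blobs(m,lo,hi): print(nm,(ce+[x,y]).round(1),s[2:])
    cv2.imwrite(f"pics/{n}c.png",cv2.resize(c,None,fx=5 if n=="top" else 4,fy=5 if n=="top" else 4,interpolation=cv2.INTER_NEAREST))
E
```

```text
top
y [190.4 203.5] [10  4 31]
y [235.1 203.5] [10  4 29]
y [283.5 207.5] [10  4 31]
k [193.2 205.5] [12  6 24]
k [237.3 206.1] [11  4 17]
k [282.2 208.2] [11  7 26]
k [189.  222.3] [ 11  12 109]
k [234.3 222.3] [ 11  12 104]
k [281.6 226. ] [ 12  11 103]
k [190.4 235. ] [ 8  3 19]
k [233.7 235.1] [ 7  3 19]
k [279.7 238.9] [ 6  3 16]
scene
y [235.8 172.9] [11  7 36]
y [282.8 192.8] [12  9 54]
y [334.1 209.4] [11  6 20]
k [248.9 161.5] [ 13  13 139]
k [293.9 179.1] [ 13  14 155]
k [237.2 178.2] [14  5 20]
k [230.6 190. ] [12 11 62]
k [282.6 197.6] [14  6 18]
k [276.2 210.2] [14  9 65]
```

View pics/topc.png

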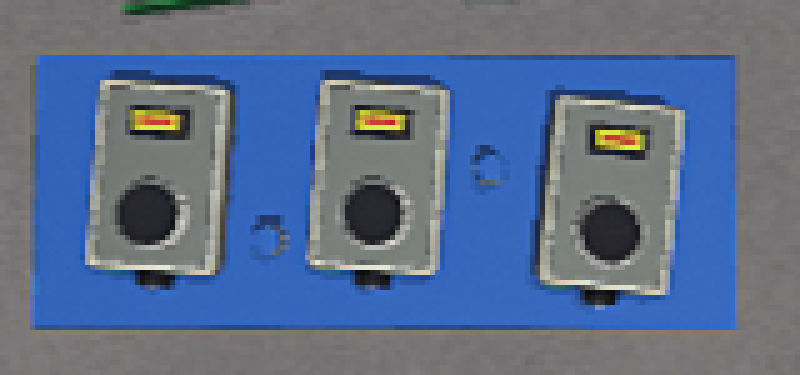

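View pics/scenec.png

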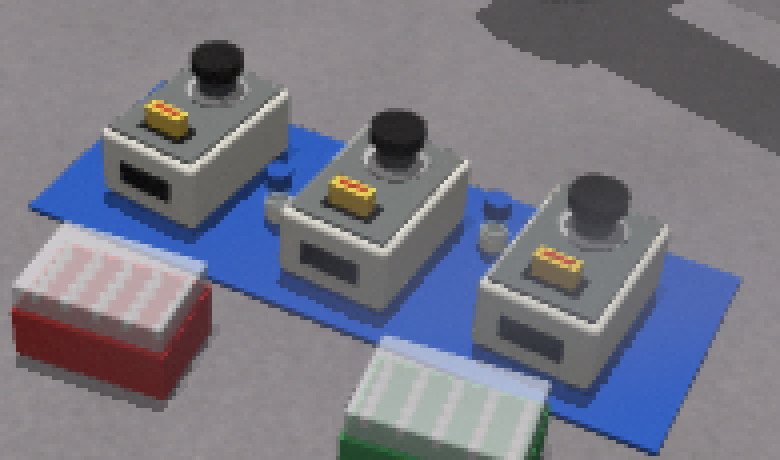

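Close-ups: the cups (top view) are clean discs at (189,222.3), (234.3,222.3), (281.6,226). The tags are at (190.9,203.7), (235.1,203.7), (283.5,207.5). The vials are near (214,228) and (258,213). Next I project these and cross-check the two views.

Run:
```python
from h import *
np.set_printoptions(precision=4,suppress=True)
C=[(189,222.3),(234.3,222.3),(281.6,226)]; T=[(190.7,203.6),(235.1,203.5),(283.5,207.5)]
cs=[(344,191),(293.7,175.7),(248.8,157.8)]; ts=[(334,208),(282.3,191),(236,172)]
for k in range(3):
    c=plane("top",C[k],.110);t=plane("top",T[k],.097)
    v=(t-c)[:2]
    print(c,t,"sep",np.linalg.norm(v),"yaw",np.degrees(np.arctan2(v[1],v[0])),"tri",*tri(C[k],cs[k]),*tri(T[k],ts[k]))
m=[plane("top",p,.006) for p in((166.5,191),(307,191),(307,245.5),(166.5,245.5))]
print(np.array(m))
for p in((213.5,227.5),(257.5,213)): print("vial",plane("top",p,.058))
```

```text
[0.5281 0.2169 0.11  ] [0.5958 0.212  0.097 ] sep 0.06791704253268671 yaw -4.126898047367655 tri [0.5282 0.2151 0.1168] 0.0014267316776525821 [0.5958 0.2106 0.1012] 0.0015020478293582325
[0.5243 0.0546 0.11  ] [0.5924 0.0509 0.097 ] sep 0.06823141702015517 yaw -3.046211280997355 tri [0.5246 0.0536 0.1126] 0.0018208774603010356 [0.5931 0.0491 0.0986] 0.003844848975039996
[ 0.5071 -0.1145  0.11  ] [ 0.5738 -0.1242  0.097 ] sep 0.06739388601820699 yaw -8.241609046615132 tri [ 0.5075 -0.115   0.1144] 0.0016421505054011304 [ 0.5742 -0.1248  0.0961] 0.001259441644635297
[[ 0.6521  0.3187  0.006 ]
 [ 0.6395 -0.2234  0.006 ]
 [ 0.4306 -0.2165  0.006 ]
 [ 0.4431  0.3202  0.006 ]]
vial [0.5075 0.1345 0.058 ]
vial [ 0.5574 -0.0299  0.058 ]
```

Call:
play_rows --increments '[{"slide": [0, 0, 0], "angular": [0, 0, -8.59], "claw": -1}, {"slide": [0, 0, 0], "angular": [0, 0, -8.59], "claw": -1}, {"slide": [-20, -20, 0], "angular": [0, 0, 0], "claw": -1}, {"slide": [-30, -30, 0], "angular": [0, 0, 0], "claw": -1}, {"slide": [-30, -30, 0], "angular": [0, 0, 0], "claw": -1}, {"slide": [-30, -30, 0], "angular": [0, 0, 0], "claw": -1}, {"slide": [-30, -30, 0], "angular": [0, 0, 0], "claw": -1}, {"slide": [-30, -30, 0], "angular": [0, 0, 0], "claw": -1}]'

```text
time: 0.9
ee_pos: [0.3333, 0.3541, 0.2501]
tcp_rot: [-180.0, -0.0, -180.0]
wrist_force: [0.3, 1.0, 0.2]
opening: 0.0002
grasp_force: 0.0
```

Call:
play_rows --increments '[{"slide": [-33, -23, 0], "angular": [0, 0, 0], "claw": -1}, {"slide": [-33, -23, 0], "angular": [0, 0, 0], "claw": -1}, {"slide": [-33, -23, 10], "angular": [0, 0, 0], "claw": -1}, {"slide": [-33, -23, 20], "angular": [0, 0, 0], "claw": -1}, {"slide": [-33, -23, 20], "angular": [0, 0, 0], "claw": -1}, {"slide": [-31, -23, 20], "angular": [0, 0, 0], "claw": -1}, {"slide": [0, 0, 20], "angular": [0, 0, 0], "claw": -1}, {"slide": [0, 0, 10], "angular": [0, 0, 0], "claw": -1}]'

```text
time: 1.7
ee_pos: [0.5282, 0.2163, 0.1477]
tcp_rot: [-179.9, -0.2, 179.9]
wrist_force: [-0.0, 0.2, -0.3]
opening: -0.0002
grasp_force: 0.0
```

```bash
python3 -c "
from workcell import bot
o=bot.get_obs();print(o['q'],o['ee_pos'],o['wrist_force'])"
```

```text
[2.22677527e+01 7.18609414e+00 1.12903340e+00 8.41467466e+01
 7.02829921e-03 2.23721445e+01] [0.52822359 0.21632832 0.14765803] [-0.03230843  0.19379316 -0.28021614]
```

Call:
play_rows --increments '[{"slide": [0, 0, 8], "angular": [0, 0, 0], "claw": -1}, {"slide": [0, 0, 6], "angular": [0, 0, 0], "claw": -1}, {"slide": [0, 0, 3], "angular": [0, 0, 0], "claw": -1}, {"slide": [0, 0, 2], "angular": [0, 0, 0], "claw": -1}, {"slide": [0, 0, 0], "angular": [0, 0, 0], "claw": -1}, {"slide": [0, 0, 0], "angular": [0, 0, 0], "claw": -1}]'

```text
time: 2.3
ee_pos: [0.5285, 0.2177, 0.1318]
tcp_rot: [180.0, 0.0, -180.0]
wrist_force: [-0.6, 0.6, 0.2]
opening: 0.0002
grasp_force: 0.0
```

Call:
play_rows --increments '[{"slide": [0, 0, 1], "angular": [0, 0, 0], "claw": -1}, {"slide": [0, 0, 1], "angular": [0, 0, 0], "claw": -1}, {"slide": [0, 0, 0], "angular": [0, 0, 0], "claw": -1}, {"slide": [0, 0, 0], "angular": [0, 0, 0], "claw": -1}]'

```text
time: 2.7
ee_pos: [0.5284, 0.2175, 0.1293]
tcp_rot: [-180.0, -0.0, -180.0]
wrist_force: [-0.4, 0.1, -0.6]
opening: 0.0003
grasp_force: 0.0
```

Call:
play_rows --increments '[{"slide": [0, 0, 1], "angular": [0, 0, 0], "claw": -1}, {"slide": [0, 0, 1], "angular": [0, 0, 0], "claw": -1}, {"slide": [0, 0, 0], "angular": [0, 0, 0], "claw": -1}, {"slide": [0, 0, 0], "angular": [0, 0, 0], "claw": -1}]'

```text
time: 3.1
ee_pos: [0.5285, 0.2175, 0.1275]
tcp_rot: [180.0, 0.0, -180.0]
wrist_force: [-0.4, -0.3, 2.1]
opening: 0.0
grasp_force: 1.3
```

Contact is at about z=0.128–0.129. I'll press further in 2 mm steps.

Call:
play_rows --increments '[{"slide": [0, 0, 1], "angular": [0, 0, 0], "claw": -1}, {"slide": [0, 0, 1], "angular": [0, 0, 0], "claw": -1}, {"slide": [0, 0, 0], "angular": [0, 0, 0], "claw": -1}, {"slide": [0, 0, 0], "angular": [0, 0, 0], "claw": -1}]'

```text
time: 3.5
ee_pos: [0.5285, 0.2175, 0.1255]
tcp_rot: [180.0, 0.0, -180.0]
wrist_force: [-1.6, -1.3, 5.4]
opening: 0.0002
grasp_force: 2.5
```

Call:
play_rows --increments '[{"slide": [0, 0, 1], "angular": [0, 0, 0], "claw": -1}, {"slide": [0, 0, 1], "angular": [0, 0, 0], "claw": -1}, {"slide": [0, 0, 0], "angular": [0, 0, 0], "claw": -1}, {"slide": [0, 0, 0], "angular": [0, 0, 0], "claw": -1}]'

```text
time: 3.9
ee_pos: [0.5285, 0.2175, 0.1238]
tcp_rot: [180.0, 0.0, -180.0]
wrist_force: [-2.6, -1.2, 7.1]
opening: 0.0002
grasp_force: 3.6
```

Call:
play_rows --increments '[{"slide": [0, 0, -6], "angular": [0, 0, 0], "claw": -1}, {"slide": [0, 0, -15], "angular": [0, 0, 0], "claw": -1}, {"slide": [2, -20, -10], "angular": [0, 0, 0], "claw": -1}, {"slide": [2, -35, 0], "angular": [0, 0, 0], "claw": -1}, {"slide": [0, -35, 0], "angular": [0, 0, 0], "claw": -1}, {"slide": [0, -35, 0], "angular": [0, 0, 0], "claw": -1}, {"slide": [0, -25, 0], "angular": [0, 0, 0], "claw": -1}, {"slide": [0, -13, 0], "angular": [0, 0, 0], "claw": -1}]'

```text
time: 4.7
ee_pos: [0.5244, 0.0528, 0.155]
tcp_rot: [-180.0, 0.0, 179.9]
wrist_force: [0.2, 0.5, 0.4]
opening: 0.0004
grasp_force: 0.0
```

Call:
play_rows --increments '[{"slide": [0, 0, 10], "angular": [0, 0, 0], "claw": -1}, {"slide": [0, 0, 8], "angular": [0, 0, 0], "claw": -1}, {"slide": [0, 0, 3], "angular": [0, 0, 0], "claw": -1}, {"slide": [0, 0, 2], "angular": [0, 0, 0], "claw": -1}, {"slide": [0, 0, 0], "angular": [0, 0, 0], "claw": -1}, {"slide": [0, 0, 0], "angular": [0, 0, 0], "claw": -1}]'

```text
time: 5.3
ee_pos: [0.5245, 0.0549, 0.1314]
tcp_rot: [180.0, 0.0, -180.0]
wrist_force: [0.1, -0.1, 1.1]
opening: 0.0001
grasp_force: 0.0
```

Call:
play_rows --increments '[{"slide": [0, 0, 1], "angular": [0, 0, 0], "claw": -1}, {"slide": [0, 0, 1], "angular": [0, 0, 0], "claw": -1}, {"slide": [0, 0, 1], "angular": [0, 0, 0], "claw": -1}, {"slide": [0, 0, 1], "angular": [0, 0, 0], "claw": -1}, {"slide": [0, 0, 0], "angular": [0, 0, 0], "claw": -1}, {"slide": [0, 0, 0], "angular": [0, 0, 0], "claw": -1}]'

```text
time: 5.9
ee_pos: [0.5245, 0.0545, 0.1274]
tcp_rot: [180.0, 0.0, -180.0]
wrist_force: [0.9, 0.4, 1.1]
opening: -0.0003
grasp_force: 0.6
```

Call:
play_rows --increments '[{"slide": [0, 0, 1], "angular": [0, 0, 0], "claw": -1}, {"slide": [0, 0, 1], "angular": [0, 0, 0], "claw": -1}, {"slide": [0, 0, 0], "angular": [0, 0, 0], "claw": -1}, {"slide": [0, 0, 0], "angular": [0, 0, 0], "claw": -1}]'

```text
time: 6.3
ee_pos: [0.5245, 0.0545, 0.1254]
tcp_rot: [180.0, 0.0, -180.0]
wrist_force: [1.1, 0.2, 1.7]
opening: 0.0
grasp_force: 1.1
```

Call:
play_rows --increments '[{"slide": [0, 0, 1], "angular": [0, 0, 0], "claw": -1}, {"slide": [0, 0, 1], "angular": [0, 0, 0], "claw": -1}, {"slide": [0, 0, 0], "angular": [0, 0, 0], "claw": -1}, {"slide": [0, 0, 0], "angular": [0, 0, 0], "claw": -1}]'

```text
time: 6.7
ee_pos: [0.5245, 0.0545, 0.1234]
tcp_rot: [180.0, 0.0, -180.0]
wrist_force: [0.5, 1.6, 3.3]
opening: 0.0003
grasp_force: 1.5
```

Middle is soft, about 0.45 N/mm. Now the right cup.

Call:
play_rows --increments '[{"slide": [0, 0, -6], "angular": [0, 0, 0], "claw": -1}, {"slide": [0, 0, -15], "angular": [0, 0, 0], "claw": -1}, {"slide": [2, -20, -10], "angular": [0, 0, 0], "claw": -1}, {"slide": [5, -35, 0], "angular": [0, 0, 0], "claw": -1}, {"slide": [5, -35, 0], "angular": [0, 0, 0], "claw": -1}, {"slide": [3, -35, 0], "angular": [0, 0, 0], "claw": -1}, {"slide": [2, -29, 0], "angular": [0, 0, 0], "claw": -1}, {"slide": [0, -15, 0], "angular": [0, 0, 0], "claw": -1}]'

```text
time: 7.5
ee_pos: [0.5071, -0.1166, 0.1553]
tcp_rot: [-180.0, 0.0, 179.9]
wrist_force: [1.6, 0.2, 0.4]
opening: 0.0001
grasp_force: 0.0
```

Call:
play_rows --increments '[{"slide": [0, 0, 10], "angular": [0, 0, 0], "claw": -1}, {"slide": [0, 0, 8], "angular": [0, 0, 0], "claw": -1}, {"slide": [0, 0, 3], "angular": [0, 0, 0], "claw": -1}, {"slide": [0, 0, 2], "angular": [0, 0, 0], "claw": -1}, {"slide": [0, 0, 0], "angular": [0, 0, 0], "claw": -1}, {"slide": [0, 0, 0], "angular": [0, 0, 0], "claw": -1}]'

```text
time: 8.1
ee_pos: [0.5076, -0.1141, 0.1315]
tcp_rot: [-180.0, 0.0, -180.0]
wrist_force: [-0.1, 0.1, 0.3]
opening: -0.0003
grasp_force: 0.0
```

Call:
play_rows --increments '[{"slide": [0, 0, 1], "angular": [0, 0, 0], "claw": -1}, {"slide": [0, 0, 1], "angular": [0, 0, 0], "claw": -1}, {"slide": [0, 0, 1], "angular": [0, 0, 0], "claw": -1}, {"slide": [0, 0, 1], "angular": [0, 0, 0], "claw": -1}, {"slide": [0, 0, 0], "angular": [0, 0, 0], "claw": -1}, {"slide": [0, 0, 0], "angular": [0, 0, 0], "claw": -1}]'

```text
time: 8.7
ee_pos: [0.5076, -0.1145, 0.1276]
tcp_rot: [180.0, 0.0, -180.0]
wrist_force: [-0.8, 1.0, 3.2]
opening: -0.0002
grasp_force: 1.6
```

Call:
play_rows --increments '[{"slide": [0, 0, 1], "angular": [0, 0, 0], "claw": -1}, {"slide": [0, 0, 1], "angular": [0, 0, 0], "claw": -1}, {"slide": [0, 0, 0], "angular": [0, 0, 0], "claw": -1}, {"slide": [0, 0, 0], "angular": [0, 0, 0], "claw": -1}]'

```text
time: 9.1
ee_pos: [0.5076, -0.1145, 0.1257]
tcp_rot: [-180.0, 0.0, -180.0]
wrist_force: [-1.0, 1.3, 7.2]
opening: 0.0
grasp_force: 3.2
```

Call:
play_rows --increments '[{"slide": [0, 0, 1], "angular": [0, 0, 0], "claw": -1}, {"slide": [0, 0, 1], "angular": [0, 0, 0], "claw": -1}, {"slide": [0, 0, 0], "angular": [0, 0, 0], "claw": -1}, {"slide": [0, 0, 0], "angular": [0, 0, 0], "claw": -1}]'

```text
time: 9.5
ee_pos: [0.5076, -0.1145, 0.1241]
tcp_rot: [-180.0, 0.1, -180.0]
wrist_force: [-2.7, 1.8, 8.6]
opening: -0.0001
grasp_force: 4.6
```

Right ≈1.8 N/mm, left ≈1.3, middle ≈0.45, so the middle one is worn. Moving over its tag at (0.593, 0.050).

Call:
play_rows --increments '[{"slide": [0, 0, -6], "angular": [0, 0, 0], "claw": -1}, {"slide": [0, 0, -15], "angular": [0, 0, 0], "claw": -1}, {"slide": [-10, 20, -11], "angular": [0, 0, 0], "claw": -1}, {"slide": [-20, 35, 0], "angular": [0, 0, 0], "claw": -1}, {"slide": [-20, 35, 0], "angular": [0, 0, 0], "claw": -1}, {"slide": [-20, 35, 0], "angular": [0, 0, 0], "claw": -1}, {"slide": [-11, 25, 0], "angular": [0, 0, 0], "claw": -1}, {"slide": [-5, 15, 0], "angular": [0, 0, 0], "claw": -1}]'

```text
time: 10.3
ee_pos: [0.5941, 0.0523, 0.1552]
tcp_rot: [-180.0, -0.0, -179.9]
wrist_force: [0.6, -0.5, 0.0]
opening: -0.0
grasp_force: 0.0
```

Call:
play_rows --increments '[{"slide": [0, 0, 15], "angular": [0, 0, 0], "claw": -1}, {"slide": [0, 0, 12], "angular": [0, 0, 0], "claw": -1}, {"slide": [0, 0, 6], "angular": [0, 0, 0], "claw": -1}, {"slide": [0, 0, 0], "angular": [0, 0, 0], "claw": -1}, {"slide": [0, 0, 0], "angular": [0, 0, 0], "claw": -1}]'

```text
time: 10.8
ee_pos: [0.5932, 0.0496, 0.1224]
tcp_rot: [-180.0, -0.0, 179.9]
wrist_force: [0.0, 0.2, 0.2]
opening: 0.0002
grasp_force: 0.0
```

Run:
```python
from h import *
im=bot.camera("scene")[130:250,200:400,::-1]; cv2.imwrite("pics/s1.png",cv2.resize(im,None,fx=4,fy=4))
```

```text
(no output)
```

View pics/s1.png

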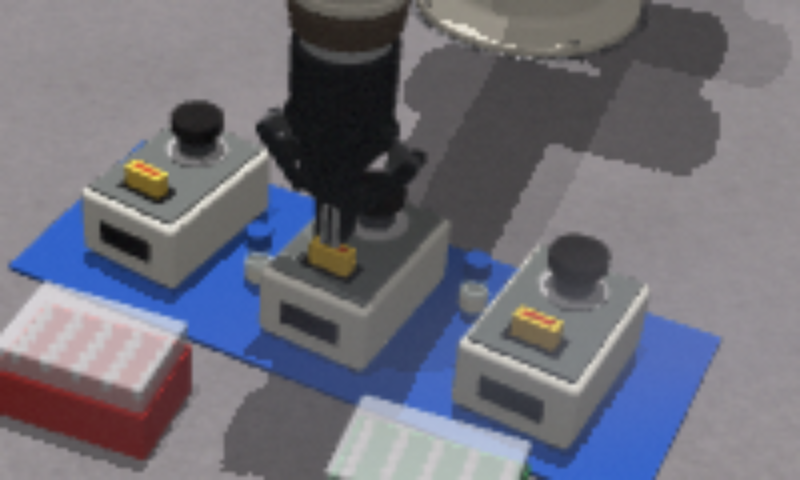

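The fingertips are just above the middle tag, at crop (332,245). The other tags are up and the vials are standing. Pressing down.

Call:
play_rows --increments '[{"slide": [0, 0, 3], "angular": [0, 0, 0], "claw": -1}, {"slide": [0, 0, 3], "angular": [0, 0, 0], "claw": -1}, {"slide": [0, 0, 2], "angular": [0, 0, 0], "claw": -1}, {"slide": [0, 0, 2], "angular": [0, 0, 0], "claw": -1}, {"slide": [0, 0, 2], "angular": [0, 0, 0], "claw": -1}, {"slide": [0, 0, 2], "angular": [0, 0, 0], "claw": -1}, {"slide": [0, 0, 0], "angular": [0, 0, 0], "claw": -1}]'

```text
time: 11.55
ee_pos: [0.5935, 0.0504, 0.1087]
tcp_rot: [-180.0, 0.0, -180.0]
wrist_force: [-0.7, -0.3, 4.2]
opening: 0.0001
grasp_force: 1.8
```

Call:
play_rows --increments '[{"slide": [0, 0, 2], "angular": [0, 0, 0], "claw": -1}, {"slide": [0, 0, 2], "angular": [0, 0, 0], "claw": -1}, {"slide": [0, 0, 1], "angular": [0, 0, 0], "claw": -1}, {"slide": [0, 0, 1], "angular": [0, 0, 0], "claw": -1}, {"slide": [0, 0, 0], "angular": [0, 0, 0], "claw": -1}, {"slide": [0, 0, 0], "angular": [0, 0, 0], "claw": -1}]'

```text
time: 12.15
ee_pos: [0.5936, 0.0504, 0.1031]
tcp_rot: [-180.0, 0.1, -180.0]
wrist_force: [-2.5, -0.3, 7.8]
opening: 0.0001
grasp_force: 3.6
```

Call:
play_rows --increments '[{"slide": [0, 0, 1], "angular": [0, 0, 0], "claw": -1}, {"slide": [0, 0, 1], "angular": [0, 0, 0], "claw": -1}, {"slide": [0, 0, 0], "angular": [0, 0, 0], "claw": -1}, {"slide": [0, 0, 0], "angular": [0, 0, 0], "claw": -1}]'

```text
time: 12.55
ee_pos: [0.5936, 0.0504, 0.1013]
tcp_rot: [-180.0, 0.1, -180.0]
wrist_force: [-2.8, -1.4, 8.2]
opening: -0.0001
grasp_force: 4.1
```

Call:
play_rows --increments '[{"slide": [0, 0, 1], "angular": [0, 0, 0], "claw": -1}, {"slide": [0, 0, 0], "angular": [0, 0, 0], "claw": -1}, {"slide": [0, 0, 0], "angular": [0, 0, 0], "claw": -1}]'

```text
time: 12.85
ee_pos: [0.5936, 0.0504, 0.101]
tcp_rot: [-180.0, 0.1, -180.0]
wrist_force: [-4.1, -1.8, 13.0]
opening: -0.0
grasp_force: 6.4
```

Call:
play_rows --increments '[{"slide": [0, 0, 1], "angular": [0, 0, 0], "claw": -1}, {"slide": [0, 0, 0], "angular": [0, 0, 0], "claw": -1}, {"slide": [0, 0, 0], "angular": [0, 0, 0], "claw": -1}, {"slide": [0, 0, 0], "angular": [0, 0, 0], "claw": -1}]'

```text
time: 13.25
ee_pos: [0.5937, 0.0505, 0.1009]
tcp_rot: [180.0, 0.1, -180.0]
wrist_force: [-6.8, -1.0, 18.7]
opening: -0.0001
grasp_force: 9.5
```

Bottomed: 18.7 N and no further travel. Retreating straight up, then back towards the robot.

Call:
play_rows --increments '[{"slide": [0, 0, -4], "angular": [0, 0, 0], "claw": -1}, {"slide": [0, 0, -10], "angular": [0, 0, 0], "claw": -1}, {"slide": [0, 0, -30], "angular": [0, 0, 0], "claw": -1}, {"slide": [0, 0, -30], "angular": [0, 0, 0], "claw": -1}, {"slide": [0, 0, -30], "angular": [0, 0, 0], "claw": -1}, {"slide": [0, 0, -30], "angular": [0, 0, 0], "claw": -1}, {"slide": [20, 0, -20], "angular": [0, 0, 0], "claw": -1}, {"slide": [30, 0, 0], "angular": [0, 0, 0], "claw": -1}]'

```text
time: 14.05
ee_pos: [0.5444, 0.0506, 0.255]
tcp_rot: [180.0, 0.2, 180.0]
wrist_force: [-0.2, 1.3, 0.4]
opening: -0.0001
grasp_force: 0.0
```

Call:
play_rows --increments '[{"slide": [40, 0, 0], "angular": [0, 0, 0], "claw": -1}, {"slide": [40, 0, 0], "angular": [0, 0, 0], "claw": -1}, {"slide": [40, 0, 0], "angular": [0, 0, 0], "claw": -1}, {"slide": [40, 0, 0], "angular": [0, 0, 0], "claw": -1}, {"slide": [30, 0, 0], "angular": [0, 0, 0], "claw": -1}, {"slide": [0, 0, 0], "angular": [0, 0, 0], "claw": -1}]'

```text
time: 14.65
ee_pos: [0.351, 0.0505, 0.2536]
tcp_rot: [180.0, 0.1, -180.0]
wrist_force: [1.2, 0.1, 0.4]
opening: 0.0002
grasp_force: 0.0
```

Run:
```python
from h import *
im=bot.camera("scene")[130:250,200:400,::-1]; cv2.imwrite("pics/s2.png",cv2.resize(im,None,fx=4,fy=4))
o=bot.get_obs();print(o["ee_pos"],o["wrist_force"],o["qd"])
```

```text
[0.35256343 0.05055002 0.25327992] [-0.50084938  0.01991207 -1.05929327] [-0.3416174   3.05058269  1.33841411 -1.59405074 -0.02221804 -0.30616413]
```

View pics/s2.png

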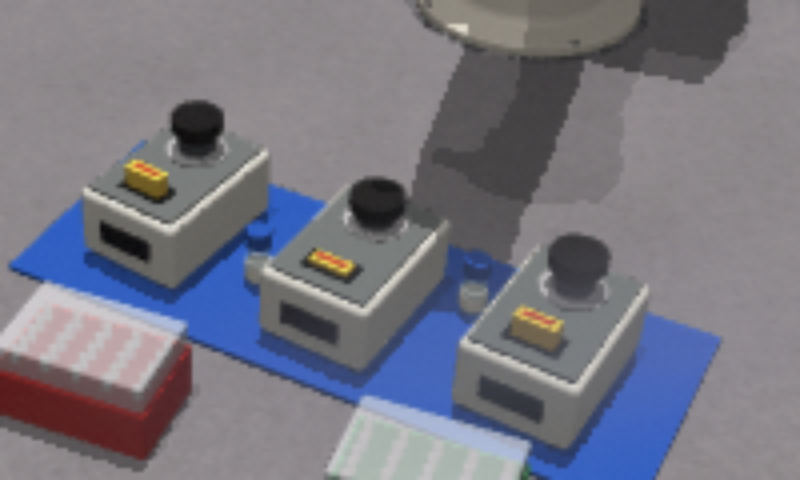

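The middle tag at (332,263) is down, with its cup sunk at (376,203). The outer tags are up, nothing else has moved, and the arm is clear.

```bash
python3 -c "
from workcell import bot
print(bot.job_done())"
```

```text
the job is handed in; nothing more can be done
None
```

The middle mixer has the worn spring (about 0.45 N/mm, against 1.3 left and 1.8 right); its tag is pushed fully down and stayed down, the other two are up, the arm is clear, and the job is handed in.

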